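# Close up the spice box

### The job

With the fingertips only, push the steel drawer fully home into the wooden spice box, and then push the box's door fully shut in front of it. Push gently, do not slam, grip or pinch anything, and leave everything else on the shelf standing where it is.

Things in the scene. Friction and masses are not known exactly. Their poses are not given: they have to be found in the camera images.
- spice_box: Wooden box 198 deep (x) x 220 wide (y) x 155 mm high, fixed to the shelf, open at the front, which looks along its own -x. Origin: centre of its underside; z up. The front edges of its roof and side walls (12 mm thick) lie at own x = -95 mm. Nothing else of it is in front of the drawer or door.
- drawer (a joint): How far the inner steel drawer sticks out of the box along the box's own -x, in m: 0 = fully home (a stop), 0.095 = farthest out. It runs stiffly (about 1.5 N plus damping) and stays where it is left. It carries a few jars fixed inside it.
- drawer_front (a point): Middle of the top edge of the drawer's flat steel front plate, on the plate's outer face, 135 mm above the shelf. The plate is 170 mm wide, 115 mm high (20 to 135 mm above the shelf), 6 mm thick, square to the box's x axis. With the drawer home its outer face is at the box's own x = -100 mm, 5 mm proud of the roof's edge, so that it can be pushed home from above and in front. It has no handle.
- door (a joint): Opening angle of the door in rad, about the upright hinge on the box's left (own +y) front edge: 0 = shut, flat across the front (a stop); 1.57 = sticking straight out along the box's own -x; at most 1.95. Seen from above it turns anticlockwise as it shuts. It moves stiffly (about 0.08 N m plus damping) and stays where it is left. It has no latch or spring.
- door_hinge (a point): Point on the door's hinge axis, level with the door's top (150 mm above the shelf); in the box's frame x = -102, y = +105 mm. The axis lies in the plane of the door's inner face.
- door_edge (a point): Top corner of the door's free edge, on its outer face. The door is a wooden panel 210 mm wide from the hinge axis, 14 mm thick, from 6 to 150 mm above the shelf. Its outer face (to the box's own -x when shut, to +y when wide open) is flat but for a steel knob of 18 mm diameter that stands 16 mm out, 190 mm from the hinge and 50 mm above the shelf.
- funnel: Red plastic funnel standing mouth down on the box's roof, 90 mm wide at the foot, 85 mm high. Origin: centre of its underside. Leave alone.
- sauce_dish: Blue ceramic sauce dish, 90 mm wide, 22 mm high, in front of the box. Origin: centre of its underside. Leave alone.
- salt_jar: Closed glass jar, 50 mm wide, 90 mm high, to the right of the drawer. Origin: centre of its underside. Leave alone.
- sauce_bottle: Amber glass bottle, 60 mm wide, 190 mm high, to the left of the box. Origin: centre of its underside. Leave alone.
- mug: White mug, 76 mm wide, 90 mm high, handle at own +y, on the left. Origin: centre of its underside. Leave alone.
- carousel: Steel spice carousel on the right: a turntable of 220 mm diameter with a wire rim, its plate 26 mm above the shelf, and a centre post with a ball, 192 mm high. Origin: centre of its underside. Leave alone.
- jar0: One of four alike empty open glass jars standing on the carousel, 50 mm wide, 85 mm high. Origin: centre of its underside. Leave alone.
- jar1: One of four alike empty open glass jars standing on the carousel, 50 mm wide, 85 mm high. Origin: centre of its underside. Leave alone.
- jar2: One of four alike empty open glass jars standing on the carousel, 50 mm wide, 85 mm high. Origin: centre of its underside. Leave alone.
- jar3: One of four alike empty open glass jars standing on the carousel, 50 mm wide, 85 mm high. Origin: centre of its underside. Leave alone.

How it is judged:
By the outcome, as a careful person would: the job done as asked, in the order asked, and still so for the second after the job is handed in, with the robot touching nothing.
It also fails if it takes over 51 s, if anything falls off the work surface, if the arm or the gripper's body presses on something with over 40 N, if the wrist force passes 120 N, or if a joint passes its speed limit or range.

### The arm

A 7-joint arm with a two-finger parallel gripper is mounted at the origin on the work surface. World frame = base frame: x ahead of the robot, y to its left, z up, the work surface at z = 0. Lengths are in m, angles in rad, forces in N, time in s.
With the tool pointing down it reaches from about 0.425 to 0.875 m from the base axis. Payload 8.4 kg.
Tool frame: the origin (TCP) lies midway between the tips of the shut fingers; the grasp point (between the pads) lies 19 mm behind it; z points along the fingers, y is the line along which they close (so a half turn about z gives the same grasp; the last joint's range is limited). The gripper opens to 87 mm and grips with 3 to 60 N. Pads are 19 mm wide; open, the fingers measure 117 mm over their backs; the gripper's body (75 mm by 190 mm) begins 51 mm behind the grasp point.
Start: joints at [1.164, 0.333, 0.04, 1.465, -0.013, 1.343, -0.059], TCP at [0.197, -0.619, 0.223] pointing down, gripper open.
Joint ranges: [-2.58, 2.58], [-0.38, 2.09], [-1.3, 1.39], [0.25, 2.4], [-1.5, 4.64], [0.08, 2.09], [-2.65, 2.65]. Speed limits (rad/s): [2.22, 2.22, 2.79, 2.79, 3.14, 3.14, 3.14].

### API

Orientations are given as a unit quaternion [x, y, z, w].
In Python, from rig import r gives the robot as it stands.
- The arm moves only by the tool servo_tool, never from a script. Its argument "targets" is a list of rows, each an object with "gripper": the closure in counts, from 0 (fully open) to 255 (shut); "dp": the shift along the tool's x, y, z in units of 25 mm (1.0 is 25 mm), a list of three; "turn": the turn about the tool's z in units of 5 degrees (1.0 is 5 degrees). In form: [{"gripper": gripper, "dp": [tx, ty, tz], "turn": turn}, ...]. A call has 1 to 5 rows; each row shifts and turns the commanded pose from where the row before left it, along the tool's axes as they then stand; what a row does not reach is not made up. A row lasts 1/12 s, in which the tool goes at most 41.7 mm and 7.16 degrees, less where a joint would pass 70% of its speed; a pose out of reach is approached as far as the arm can. A call is refused whole if a number of a shift passes 1 or a number of a turn 1, either way. A call with a gripper value outside its range is refused whole. The fingers move at their own pace and stop on an object; the grip force is fixed at half the most. Time passes only in rows, so rows that do not move let the fingers close. It gives the time, the measured TCP pose, the force, the opening and the grip force at its end, in the units of the state.
- r.read_state(): the state, without advancing time (a new reading comes with each control period).
- r.snapshot(name): name is "scene" or "top"; returns the picture (420x560x3 uint8, red, green, blue); there is no depth.
- r.get_calibration(name): a dict with "camera_matrix" (3x3 intrinsics, pixels), "rvec" (rotation vector, rad) and "tvec" (3), from world to camera coordinates, as OpenCV has them. Camera axes: x right, y down, z forward; pixel columns grow to the right and rows downward; lengths in m; the calibration is good to about 2 mm. A picture is of the moment at which its call begins. get_calibration takes no time and is no camera call.
- r.hand_in(): hands the job in; it is judged then, once.
The state is a dict: "time_s": time; "q": joint angles; "dq": joint speeds; "joint_efforts": joint torques, N m; "ee_pos": TCP position; "ee_rot": TCP orientation; "contact_force": force on the tool from outside, world axes, zero at the start; "moment": the same for the moment, N m; "gripper_width": finger opening in m; "gripper_force": force on a finger pad.
Only numpy, scipy, OpenCV 4.12 (cv2) and the standard library are available. Lean on these libraries where they do the work, as an engineer would, in place of code of your own. Each camera call takes 0.05 s, during which the arm holds its last target. There are 200 camera calls.

## Working session

There is one attempt and no reset: what is moved stays moved. The work goes in short steps, Python scripts to look and compute and a tool call to move; the robot and the scene stay as the last step left them, time stands still between calls to the robot, and variables do not carry over. Pictures are saved under pics/ and viewed, at most 10 in all, crops included, and the job is handed in when it is done.

Besides the shell and the picture viewer there is one more tool, called as name(argument=value, ...), one argument or row to a line, values as JSON. servo_tool: Moves the arm, as the interface text tells. Its arguments: {"type":"object","properties":{"targets":{"type":"array"}},"required":["targets"]}

```bash
mkdir -p pics; ls
python3 - <<'E'
from rig import r
import cv2
for n in("scene","top"):
    cv2.imwrite(f"pics/{n}0.png",r.snapshot(n)[:,:,::-1]); print(n,r.get_calibration(n))
print(r.read_state())
E
```

```text
pics
scene {'camera_matrix': array([[466.95778243,   0.        , 274.55249439],
       [  0.        , 466.95778243, 212.8913674 ],
       [  0.        ,   0.        ,   1.        ]]), 'rvec': array([ 2.312544  ,  1.24427651, -0.34735759]), 'tvec': array([-0.27935616, -0.36909447,  1.62250885])}
top {'camera_matrix': array([[509.35958452,   0.        , 286.06690484],
       [  0.        , 509.35958452, 201.52210687],
       [  0.        ,   0.        ,   1.        ]]), 'rvec': array([ 2.11943787, -2.14024053,  0.17015922]), 'tvec': array([-0.0110666 ,  0.57395351,  1.80874704])}
{'time_s': 0.1, 'q': array([ 1.16377942,  0.33380992,  0.03989497,  1.46622213, -0.01335848,
        1.34329797, -0.05847986]), 'dq': array([ 0.00019042, -0.00064363,  0.00142903, -0.00219295,  0.00041705,
       -0.00139944, -0.00194585]), 'joint_efforts': array([ 5.72677425e-03, -6.57800460e+01,  1.34098001e+00, -4.04707432e+01,
       -5.96543122e-02,  4.08713962e-02, -1.84536896e-05]), 'ee_pos': array([ 0.19674927, -0.61904405,  0.2217489 ]), 'ee_rot': array([ 9.88179728e-01,  1.53298023e-01, -1.83632140e-04, -7.12871984e-04]), 'contact_force': array([ 0.59348166,  0.59991726, -0.12384926]), 'moment': array([-0.03593052,  0.00563269, -0.00372317]), 'gripper_force': 0.0, 'gripper_width': 0.08724695350603881}
```

View pics/scene0.png

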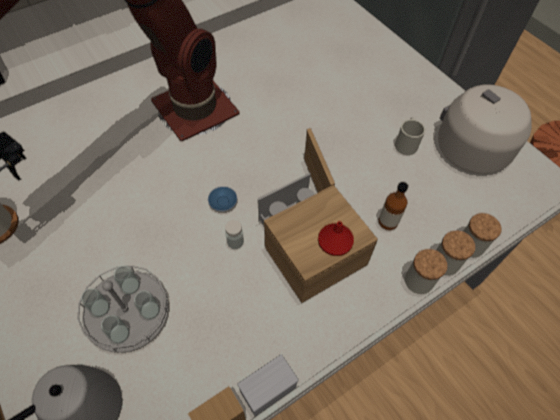

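View pics/top0.png

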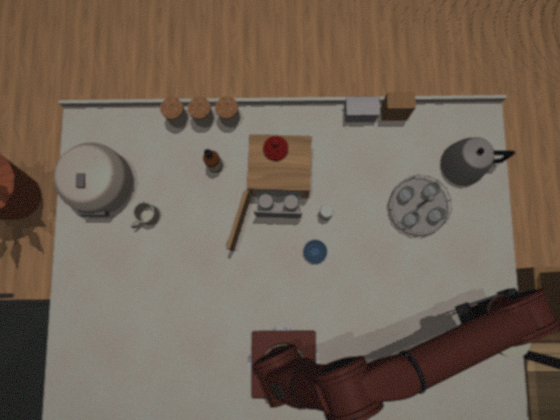

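The top view shows the box roof at about (280,163), the drawer front at row ~213, the door running from (249,190) to (231,248), the dish at (315,251) and the salt jar at (325,212). I'll zoom in to get exact corners.

Run:
```python
import cv2
a=cv2.imread("pics/top0.png")[125:275,210:350]; cv2.imwrite("pics/topc.png",cv2.resize(a,(560,600),interpolation=cv2.INTER_CUBIC))
a=cv2.imread("pics/scene0.png")[120:300,200:400]; cv2.imwrite("pics/scenec.png",cv2.resize(a,(660,594),interpolation=cv2.INTER_CUBIC))
```

```text
(no output)
```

View pics/topc.png

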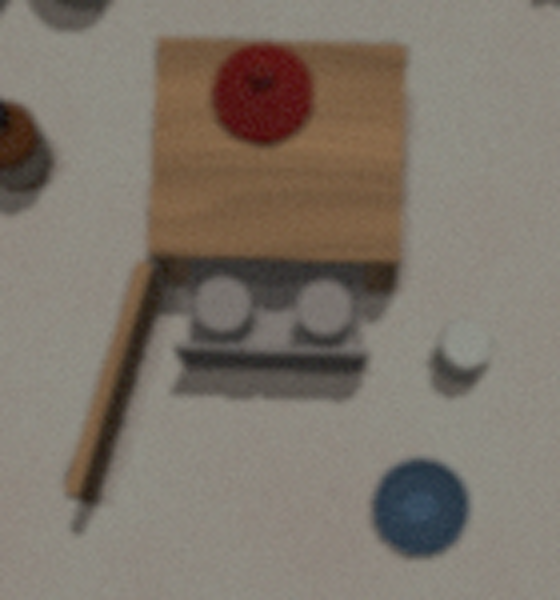

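View pics/scenec.png

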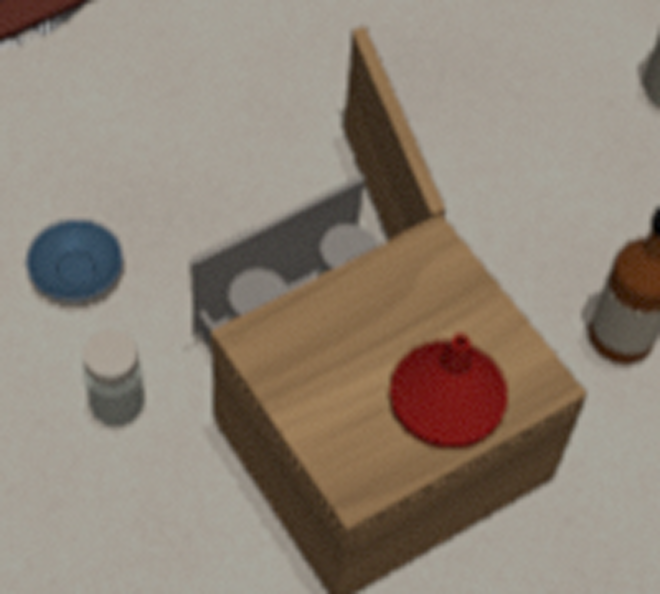

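The crops show the roof corners at (158,38), (406,44), (402,264) and (150,256) in the top crop. The drawer's top edge runs (178,350) to (367,354), and the door's free end is at (67,492)/(85,497).

```bash
cat > h.py <<'E'
import numpy as np,cv2
from rig import r
def bp(n,uv,z):
    c=r.get_calibration(n);R=cv2.Rodrigues(c["rvec"])[0];o=-R.T@c["tvec"]
    d=R.T@np.linalg.inv(c["camera_matrix"])@np.array([*uv,1.]);return o+d*(z-o[2])/d[2]
def top(u,v,z): return bp("top",((u+.5)/4-.5+210,(v+.5)/4-.5+125),z)
def sc(u,v,z): return bp("scene",((u+.5)/3.3-.5+200,(v+.5)/3.3-.5+120),z)
E
python3 - <<'E'
from h import *
np.set_printoptions(precision=4,suppress=True)
for n,L in dict(roof_bl_br_fr_fl=[(158,38),(406,44),(402,264),(150,256)]).items(): print(n,*[top(*p,.155)[:2] for p in L])
print("scene roof fr fl bl br",*[sc(*p,.155)[:2] for p in [(212,335),(440,217),(583,393),(348,525)]])
print("drawer",*[top(*p,.135)[:2] for p in[(178,350),(367,354)]],*[sc(*p,.135)[:2] for p in[(363,183),(192,263)]])
print("door end",*[top(*p,.15)[:2] for p in[(67,492),(85,497)]],*[sc(*p,.15)[:2] for p in[(364,28),(353,34)]])
print("hinge",top(138,262,.15),top(155,265,.15))
print("salt",top(465,345,.09),sc(110,350,.09)," dish",top(420,507,.022),sc(75,258,.022),"funnel",top(263,93,.03))
c=r.get_calibration("top");print(-cv2.Rodrigues(c["rvec"])[0].T@c["tvec"])
E
```

```text
roof_bl_br_fr_fl [0.7973 0.1102] [ 0.7893 -0.1075] [ 0.5929 -0.1007] [0.6023 0.1165]
scene roof fr fl bl br [ 0.6016 -0.0978] [0.6095 0.1189] [0.8    0.1104] [ 0.7902 -0.1025]
drawer [0.523  0.0936] [ 0.5178 -0.0699] [0.5357 0.0963] [ 0.5249 -0.068 ]
door end [0.4    0.1866] [0.3956 0.1713] [0.4054 0.1902] [0.4058 0.1778]
hinge [0.5981 0.1272 0.15  ] [0.5953 0.1125 0.15  ]
salt [ 0.5316 -0.158   0.09  ] [ 0.5345 -0.1552  0.09  ]  dish [ 0.3933 -0.1186  0.022 ] [ 0.3974 -0.1156  0.022 ] funnel [0.7814 0.0217 0.03  ]
[ 0.2634 -0.0309  1.879 ]
```

Estimates so far:

| Quantity | Value |
|---|---|
| Box yaw | about -2.2° |
| Box origin | (0.6965, 0.0056) |
| Drawer | out about 70 mm |
| Hinge | (0.5985, 0.1145) |
| Door | open about 105° |

The plan is to shut the fingers and turn +20°, so tool x lies along box x, then travel at z 0.22.

servo_tool(
  targets=[
    {"gripper": 255, "dp": [0, 0, 0], "turn": 1},
    {"gripper": 255, "dp": [0, 0, 0], "turn": 1},
    {"gripper": 255, "dp": [0, -0.3, 0], "turn": 1},
    {"gripper": 255, "dp": [0.1, -0.6, 0], "turn": 1},
    {"gripper": 255, "dp": [0.35, -0.9, 0], "turn": 0},
  ],
)

```text
time_s: 0.52
ee_pos: [0.205, -0.5754, 0.2217]
ee_rot: [1.0, -0.025, -0.001, -0.0]
contact_force: [0.2, 0.2, 0.2]
gripper_width: 0.0613
gripper_force: 0.0
```

servo_tool(
  targets=[
    {"gripper": 255, "dp": [0.35, -0.98, 0], "turn": 0},
    {"gripper": 255, "dp": [0.35, -0.98, 0], "turn": 0},
    {"gripper": 255, "dp": [0.35, -0.98, 0], "turn": 0},
    {"gripper": 255, "dp": [0.35, -0.98, 0], "turn": 0},
    {"gripper": 255, "dp": [0.35, -0.98, 0], "turn": 0},
  ],
)

```text
time_s: 0.93
ee_pos: [0.2563, -0.4528, 0.2222]
ee_rot: [1.0, -0.021, -0.0, -0.0]
contact_force: [1.2, -0.3, -0.0]
gripper_width: 0.0285
gripper_force: 0.0
```

servo_tool(
  targets=[
    {"gripper": 255, "dp": [0.6, -0.98, 0], "turn": 0},
    {"gripper": 255, "dp": [0.6, -0.98, 0], "turn": 0},
    {"gripper": 255, "dp": [0.6, -0.98, 0], "turn": 0},
    {"gripper": 255, "dp": [0.6, -0.98, 0], "turn": 0},
    {"gripper": 255, "dp": [0.6, -0.98, 0], "turn": 0},
  ],
)

```text
time_s: 1.35
ee_pos: [0.3365, -0.3335, 0.2224]
ee_rot: [1.0, -0.021, -0.0, -0.0]
contact_force: [0.6, 0.2, -0.2]
gripper_width: 0.0013
gripper_force: 0.0
```

servo_tool(
  targets=[
    {"gripper": 255, "dp": [0.6, -0.98, 0], "turn": 0},
    {"gripper": 255, "dp": [0.5, -0.98, 0], "turn": 0},
    {"gripper": 255, "dp": [0.4, -0.98, 0], "turn": 0},
    {"gripper": 255, "dp": [0.3, -0.98, 0], "turn": 0},
    {"gripper": 255, "dp": [0.2, -0.98, 0], "turn": 0},
  ],
)

```text
time_s: 1.77
ee_pos: [0.3916, -0.2131, 0.2223]
ee_rot: [1.0, -0.02, -0.0, -0.0]
contact_force: [-0.0, -0.5, 0.7]
gripper_width: 0.0002
gripper_force: 0.0
```

servo_tool(
  targets=[
    {"gripper": 255, "dp": [0.2, -0.98, 0], "turn": 0},
    {"gripper": 255, "dp": [0.2, -0.98, 0], "turn": 0},
    {"gripper": 255, "dp": [0.2, -0.98, 0], "turn": 0},
    {"gripper": 255, "dp": [0.2, -0.98, 0], "turn": 0},
    {"gripper": 255, "dp": [0.2, -0.98, 0], "turn": 0},
  ],
)

```text
time_s: 2.18
ee_pos: [0.4211, -0.0919, 0.2224]
ee_rot: [1.0, -0.021, -0.0, 0.0]
contact_force: [0.1, -0.1, -0.4]
gripper_width: 0.0004
gripper_force: 0.0
```

servo_tool(
  targets=[
    {"gripper": 255, "dp": [0.28, -0.84, 0], "turn": 0},
    {"gripper": 255, "dp": [0.28, -0.84, 0], "turn": 0},
    {"gripper": 255, "dp": [0.28, -0.84, 0], "turn": 0},
    {"gripper": 255, "dp": [0.28, -0.84, 0], "turn": 0},
    {"gripper": 255, "dp": [0.28, -0.84, 0], "turn": 0},
  ],
)

```text
time_s: 2.6
ee_pos: [0.4605, 0.0113, 0.2224]
ee_rot: [1.0, -0.021, -0.0, 0.0]
contact_force: [0.8, 0.3, -0.9]
gripper_width: 0.0007
gripper_force: 0.0
```

servo_tool(
  targets=[
    {"gripper": 255, "dp": [0, 0, 0.8], "turn": 0},
    {"gripper": 255, "dp": [0, 0, 1], "turn": 0},
    {"gripper": 255, "dp": [0, 0, 1], "turn": 0},
    {"gripper": 255, "dp": [0, 0, 1], "turn": 0},
    {"gripper": 255, "dp": [0, 0, 0.9], "turn": 0},
  ],
)

```text
time_s: 3.02
ee_pos: [0.4599, 0.0103, 0.1035]
ee_rot: [1.0, -0.021, -0.0, -0.0]
contact_force: [0.0, -0.6, 0.2]
gripper_width: 0.0008
gripper_force: 0.0
```

Run:
```python
from h import *
a=r.snapshot("scene")[:,:,::-1][100:280,200:400]; cv2.imwrite("pics/s1.png",cv2.resize(a,(660,594),interpolation=cv2.INTER_CUBIC))
print(r.read_state()["ee_pos"])
```

```text
[0.45745965 0.01006901 0.09965016]
```

View pics/s1.png

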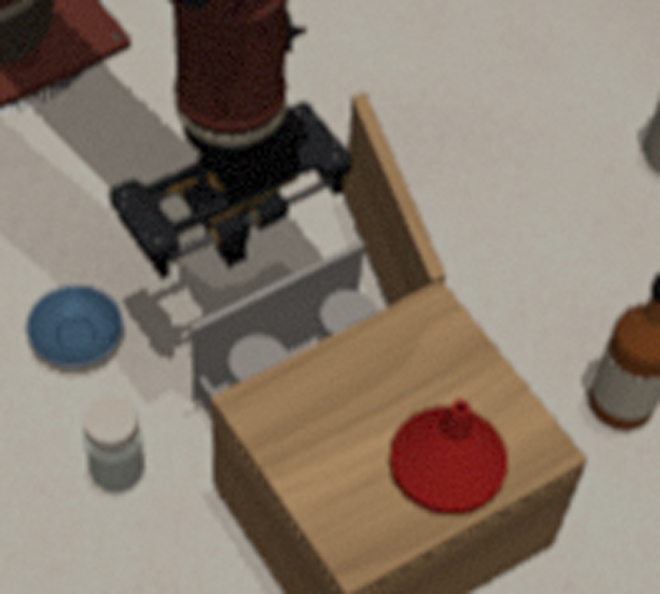

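The shut fingertips hang clear in front of the drawer plate, which spans (192,325) to (363,248), and the dish and jar are untouched. I'll raise them a little and push gently.

servo_tool(
  targets=[
    {"gripper": 255, "dp": [0.4, 0, -0.5], "turn": 0},
    {"gripper": 255, "dp": [0.5, 0, 0], "turn": 0},
    {"gripper": 255, "dp": [0.4, 0, 0], "turn": 0},
    {"gripper": 255, "dp": [0.3, 0, 0], "turn": 0},
    {"gripper": 255, "dp": [0.3, 0, 0], "turn": 0},
  ],
)

```text
time_s: 3.48
ee_pos: [0.5085, 0.0083, 0.1176]
ee_rot: [1.0, -0.021, -0.0, -0.0]
contact_force: [0.5, -0.5, 0.5]
gripper_width: 0.0005
gripper_force: 0.0
```

servo_tool(
  targets=[
    {"gripper": 255, "dp": [0.2, 0, 0], "turn": 0},
    {"gripper": 255, "dp": [0.2, 0, 0], "turn": 0},
    {"gripper": 255, "dp": [0.2, 0, 0], "turn": 0},
    {"gripper": 255, "dp": [0.2, 0, 0], "turn": 0},
    {"gripper": 255, "dp": [0.2, 0, 0], "turn": 0},
  ],
)

```text
time_s: 3.9
ee_pos: [0.533, 0.0072, 0.1174]
ee_rot: [1.0, -0.021, -0.0, 0.0]
contact_force: [-2.6, 0.3, 0.1]
gripper_width: 0.0003
gripper_force: 1.1
```

servo_tool(
  targets=[
    {"gripper": 255, "dp": [0.2, 0, 0], "turn": 0},
    {"gripper": 255, "dp": [0.2, 0, 0], "turn": 0},
    {"gripper": 255, "dp": [0.2, 0, 0], "turn": 0},
    {"gripper": 255, "dp": [0.2, 0, 0], "turn": 0},
    {"gripper": 255, "dp": [0.2, 0, 0], "turn": 0},
  ],
)

```text
time_s: 4.32
ee_pos: [0.5583, 0.0061, 0.1174]
ee_rot: [1.0, -0.021, -0.0, 0.0]
contact_force: [-2.0, -0.9, -0.9]
gripper_width: 0.0008
gripper_force: 1.1
```

servo_tool(
  targets=[
    {"gripper": 255, "dp": [0.18, 0, 0], "turn": 0},
    {"gripper": 255, "dp": [0.16, 0, 0], "turn": 0},
    {"gripper": 255, "dp": [0.14, 0, 0], "turn": 0},
    {"gripper": 255, "dp": [0.1, 0, 0], "turn": 0},
    {"gripper": 255, "dp": [0.08, 0, 0], "turn": 0},
  ],
)

```text
time_s: 4.73
ee_pos: [0.5748, 0.0055, 0.1176]
ee_rot: [1.0, -0.021, 0.0, -0.0]
contact_force: [-0.7, -0.0, -0.1]
gripper_width: 0.0003
gripper_force: 0.9
```

Next I creep on until the stop shows in the force.

servo_tool(
  targets=[
    {"gripper": 255, "dp": [0.08, 0, 0], "turn": 0},
    {"gripper": 255, "dp": [0.08, 0, 0], "turn": 0},
    {"gripper": 255, "dp": [0.06, 0, 0], "turn": 0},
    {"gripper": 255, "dp": [0.06, 0, 0], "turn": 0},
    {"gripper": 255, "dp": [0.06, 0, 0], "turn": 0},
  ],
)

```text
time_s: 5.15
ee_pos: [0.583, 0.0052, 0.1176]
ee_rot: [1.0, -0.021, 0.0, -0.0]
contact_force: [-2.4, -0.9, -0.8]
gripper_width: 0.0001
gripper_force: 0.9
```

servo_tool(
  targets=[
    {"gripper": 255, "dp": [0.05, 0, 0], "turn": 0},
    {"gripper": 255, "dp": [0.04, 0, 0], "turn": 0},
    {"gripper": 255, "dp": [0.04, 0, 0], "turn": 0},
  ],
)

```text
time_s: 5.4
ee_pos: [0.5842, 0.0051, 0.1175]
ee_rot: [1.0, -0.021, -0.002, 0.0]
contact_force: [-15.9, -0.6, 11.2]
gripper_width: 0.0006
gripper_force: 8.2
```

The drawer hit its stop at TCP x = 0.584, with the force rising to 16 N. I'm backing off, lifting, and crossing over the door to its outer side.

servo_tool(
  targets=[
    {"gripper": 255, "dp": [-0.3, 0, 0], "turn": 0},
    {"gripper": 255, "dp": [-0.9, 0, 0], "turn": 0},
    {"gripper": 255, "dp": [-0.9, 0, -0.7], "turn": 0},
    {"gripper": 255, "dp": [-0.5, 0, -1], "turn": 0},
    {"gripper": 255, "dp": [0, 0, -1], "turn": 0},
  ],
)

```text
time_s: 5.82
ee_pos: [0.5189, 0.0084, 0.1857]
ee_rot: [1.0, -0.02, -0.0, 0.0]
contact_force: [2.4, -0.4, 0.3]
gripper_width: 0.0007
gripper_force: 0.0
```

servo_tool(
  targets=[
    {"gripper": 255, "dp": [-0.2, 0, -1], "turn": 0},
    {"gripper": 255, "dp": [-0.4, -0.6, -0.2], "turn": 0},
    {"gripper": 255, "dp": [-0.4, -0.9, 0], "turn": 0},
    {"gripper": 255, "dp": [-0.4, -1, 0], "turn": 0},
    {"gripper": 255, "dp": [-0.4, -1, 0], "turn": 0},
  ],
)

```text
time_s: 6.23
ee_pos: [0.4796, 0.0985, 0.2154]
ee_rot: [1.0, -0.021, 0.001, -0.0]
contact_force: [-0.3, 0.6, 0.2]
gripper_width: 0.0002
gripper_force: 0.0
```

servo_tool(
  targets=[
    {"gripper": 255, "dp": [-0.3, -1, 0], "turn": 0},
    {"gripper": 255, "dp": [-0.2, -1, 0], "turn": 0},
    {"gripper": 255, "dp": [0, -1, 0], "turn": 0},
    {"gripper": 255, "dp": [0, -1, 0], "turn": 0},
    {"gripper": 255, "dp": [0, -1, 0], "turn": 0},
  ],
)

```text
time_s: 6.65
ee_pos: [0.4723, 0.2244, 0.2153]
ee_rot: [1.0, -0.02, 0.001, -0.0]
contact_force: [0.3, -0.2, -0.3]
gripper_width: 0.0004
gripper_force: 0.0
```

Run:
```python
from h import *
a=r.snapshot("scene")[:,:,::-1][100:280,200:400]; cv2.imwrite("pics/s2.png",cv2.resize(a,(660,594),interpolation=cv2.INTER_CUBIC))
print(r.read_state()["ee_pos"],r.read_state()["q"])
```

```text
[0.47136828 0.22963566 0.21547499] [ 0.19312926  0.14803313 -0.79120484  1.74836472  0.10723788  1.28688845
 -2.22946455]
```

View pics/s2.png

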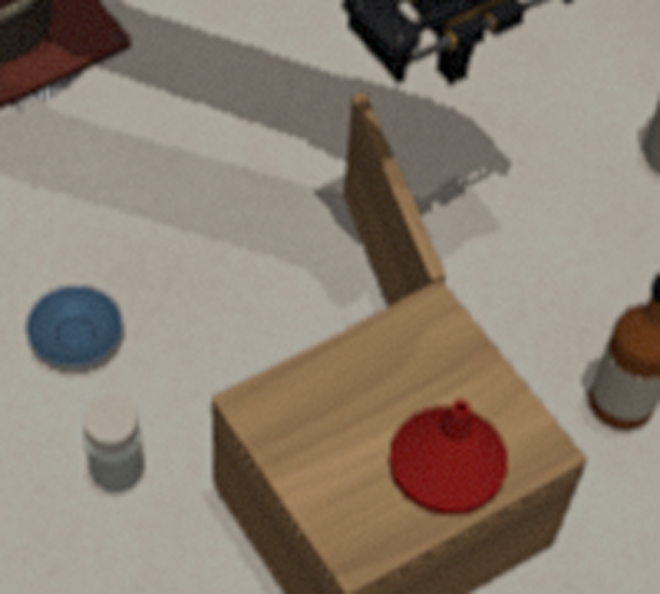

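The drawer no longer shows past the roof edge, and the fingers are outside the open door, whose edge is at (360,97). Next I work out the arc in tool units (tool x = box x, tool y = -box y).

Run:
```python
from h import *
a=-0.04;R=np.array([[np.cos(a),-np.sin(a)],[np.sin(a),np.cos(a)]])
H=np.array([.5985,.1145]);p0=None
for d in range(106,-1,-6):
    t=np.radians(d);n=np.array([-np.cos(t),np.sin(t)]);u=np.array([-np.sin(t),-np.cos(t)])
    off=.014+.0095*abs(n[0])+.015*abs(n[1])
    p=.14*u+off*n;w=H+R@p
    print(d,w.round(3),None if p0 is None else ((p-p0)*[1,-1]/.025).round(2));p0=p
```

```text
106 [0.475 0.188] None
100 [0.468 0.174] [-0.26  0.57]
94 [0.463 0.159] [-0.2  0.6]
88 [0.459 0.145] [-0.13  0.6 ]
82 [0.456 0.131] [-0.08  0.56]
76 [0.455 0.116] [-0.02  0.57]
70 [0.456 0.102] [0.04 0.58]
64 [0.458 0.087] [0.1  0.58]
58 [0.461 0.073] [0.17 0.57]
52 [0.466 0.059] [0.23 0.56]
46 [0.473 0.045] [0.29 0.54]
40 [0.481 0.032] [0.35 0.51]
34 [0.491 0.02 ] [0.41 0.47]
28 [0.502 0.008] [0.47 0.43]
22 [ 0.515 -0.001] [0.52 0.37]
16 [ 0.529 -0.01 ] [0.56 0.32]
10 [ 0.543 -0.017] [0.6  0.25]
4 [ 0.559 -0.022] [0.63 0.18]
```

servo_tool(
  targets=[
    {"gripper": 255, "dp": [0, 0, 0.8], "turn": 0},
    {"gripper": 255, "dp": [0, 0, 1], "turn": 0},
    {"gripper": 255, "dp": [0, 0, 1], "turn": 0},
    {"gripper": 255, "dp": [0, 0, 1], "turn": 0},
    {"gripper": 255, "dp": [0, 0, 0.5], "turn": 0},
  ],
)

```text
time_s: 7.12
ee_pos: [0.4711, 0.2222, 0.1049]
ee_rot: [1.0, -0.02, -0.001, 0.0]
contact_force: [0.2, -0.1, 0.1]
gripper_width: 0.0008
gripper_force: 0.0
```

servo_tool(
  targets=[
    {"gripper": 255, "dp": [0, 0.3, 0], "turn": 0},
    {"gripper": 255, "dp": [0, 0.4, 0], "turn": 0},
    {"gripper": 255, "dp": [0, 0.3, 0], "turn": 0},
    {"gripper": 255, "dp": [-0.05, 0.2, 0], "turn": 0},
    {"gripper": 255, "dp": [-0.08, 0.2, 0], "turn": 0},
  ],
)

```text
time_s: 7.53
ee_pos: [0.4688, 0.1868, 0.1089]
ee_rot: [1.0, -0.021, 0.001, -0.0]
contact_force: [0.5, 1.5, 0.2]
gripper_width: 0.0004
gripper_force: 0.5
```

servo_tool(
  targets=[
    {"gripper": 255, "dp": [-0.09, 0.2, 0], "turn": 0},
    {"gripper": 255, "dp": [-0.09, 0.2, 0], "turn": 0},
    {"gripper": 255, "dp": [-0.08, 0.2, 0], "turn": 0},
    {"gripper": 255, "dp": [-0.07, 0.2, 0], "turn": 0},
    {"gripper": 255, "dp": [-0.06, 0.2, 0], "turn": 0},
  ],
)

```text
time_s: 7.95
ee_pos: [0.4568, 0.1627, 0.1077]
ee_rot: [1.0, -0.021, 0.0, -0.0]
contact_force: [1.4, 1.5, 0.2]
gripper_width: 0.0006
gripper_force: 0.5
```

Contact is light at 1.5 N. I keep following the arc.

servo_tool(
  targets=[
    {"gripper": 255, "dp": [-0.05, 0.25, 0], "turn": 0},
    {"gripper": 255, "dp": [-0.05, 0.25, 0], "turn": 0},
    {"gripper": 255, "dp": [-0.04, 0.25, 0], "turn": 0},
    {"gripper": 255, "dp": [-0.03, 0.25, 0], "turn": 0},
    {"gripper": 255, "dp": [-0.02, 0.25, 0], "turn": 0},
  ],
)

```text
time_s: 8.37
ee_pos: [0.4509, 0.1314, 0.1076]
ee_rot: [1.0, -0.021, -0.0, -0.0]
contact_force: [2.1, 1.4, 1.3]
gripper_width: 0.0007
gripper_force: 0.6
```

servo_tool(
  targets=[
    {"gripper": 255, "dp": [0, 0.25, 0], "turn": 0},
    {"gripper": 255, "dp": [0, 0.25, 0], "turn": 0},
    {"gripper": 255, "dp": [0.02, 0.25, 0], "turn": 0},
    {"gripper": 255, "dp": [0.04, 0.25, 0], "turn": 0},
    {"gripper": 255, "dp": [0.05, 0.25, 0], "turn": 0},
  ],
)

```text
time_s: 8.78
ee_pos: [0.4525, 0.1001, 0.1076]
ee_rot: [1.0, -0.021, -0.0, 0.0]
contact_force: [0.1, 1.8, 0.4]
gripper_width: 0.0009
gripper_force: 0.6
```

servo_tool(
  targets=[
    {"gripper": 255, "dp": [0.06, 0.25, 0], "turn": 0},
    {"gripper": 255, "dp": [0.07, 0.25, 0], "turn": 0},
    {"gripper": 255, "dp": [0.08, 0.25, 0], "turn": 0},
    {"gripper": 255, "dp": [0.1, 0.25, 0], "turn": 0},
    {"gripper": 255, "dp": [0.1, 0.25, 0], "turn": 0},
  ],
)

```text
time_s: 9.2
ee_pos: [0.4616, 0.0684, 0.1075]
ee_rot: [1.0, -0.021, -0.0, -0.0]
contact_force: [-0.6, 1.4, -0.4]
gripper_width: 0.0004
gripper_force: 0.7
```

Now at about 56°, matching the table. I continue along the arc.

servo_tool(
  targets=[
    {"gripper": 255, "dp": [0.1, 0.24, 0], "turn": 0},
    {"gripper": 255, "dp": [0.11, 0.24, 0], "turn": 0},
    {"gripper": 255, "dp": [0.12, 0.23, 0], "turn": 0},
    {"gripper": 255, "dp": [0.13, 0.23, 0], "turn": 0},
    {"gripper": 255, "dp": [0.14, 0.22, 0], "turn": 0},
  ],
)

```text
time_s: 9.62
ee_pos: [0.4754, 0.0388, 0.1075]
ee_rot: [1.0, -0.021, -0.0, 0.0]
contact_force: [0.3, 1.8, 0.3]
gripper_width: 0.0003
gripper_force: 0.6
```

servo_tool(
  targets=[
    {"gripper": 255, "dp": [0.15, 0.22, 0], "turn": 0},
    {"gripper": 255, "dp": [0.16, 0.21, 0], "turn": 0},
    {"gripper": 255, "dp": [0.17, 0.2, 0], "turn": 0},
    {"gripper": 255, "dp": [0.18, 0.19, 0], "turn": 0},
    {"gripper": 255, "dp": [0.19, 0.18, 0], "turn": 0},
  ],
)

```text
time_s: 10.03
ee_pos: [0.4958, 0.013, 0.1075]
ee_rot: [1.0, -0.021, -0.0, 0.0]
contact_force: [-0.3, 1.0, -0.3]
gripper_width: 0.0007
gripper_force: 0.6
```

servo_tool(
  targets=[
    {"gripper": 255, "dp": [0.2, 0.17, 0], "turn": 0},
    {"gripper": 255, "dp": [0.2, 0.16, 0], "turn": 0},
    {"gripper": 255, "dp": [0.2, 0.15, 0], "turn": 0},
    {"gripper": 255, "dp": [0.2, 0.14, 0], "turn": 0},
    {"gripper": 255, "dp": [0.2, 0.13, 0], "turn": 0},
  ],
)

```text
time_s: 10.45
ee_pos: [0.5201, -0.0066, 0.1075]
ee_rot: [1.0, -0.021, -0.0, -0.0]
contact_force: [-0.9, 1.3, 0.6]
gripper_width: 0.0002
gripper_force: 0.5
```

servo_tool(
  targets=[
    {"gripper": 255, "dp": [0.2, 0.11, 0], "turn": 0},
    {"gripper": 255, "dp": [0.2, 0.1, 0], "turn": 0},
    {"gripper": 255, "dp": [0.2, 0.09, 0], "turn": 0},
    {"gripper": 255, "dp": [0.2, 0.08, 0], "turn": 0},
    {"gripper": 255, "dp": [0.18, 0.06, 0], "turn": 0},
  ],
)

```text
time_s: 10.87
ee_pos: [0.5442, -0.0184, 0.1075]
ee_rot: [1.0, -0.021, -0.0, -0.0]
contact_force: [-0.7, 1.4, 0.3]
gripper_width: 0.0004
gripper_force: 0.5
```

servo_tool(
  targets=[
    {"gripper": 255, "dp": [0.15, 0.04, 0], "turn": 0},
    {"gripper": 255, "dp": [0.12, 0.03, 0], "turn": 0},
    {"gripper": 255, "dp": [0.1, 0.02, 0], "turn": 0},
    {"gripper": 255, "dp": [0.08, 0.02, 0], "turn": 0},
    {"gripper": 255, "dp": [0.08, 0.01, 0], "turn": 0},
  ],
)

```text
time_s: 11.28
ee_pos: [0.5569, -0.0218, 0.1076]
ee_rot: [1.0, -0.021, -0.0, 0.0]
contact_force: [-0.9, 0.3, -0.4]
gripper_width: 0.0003
gripper_force: 0.4
```

servo_tool(
  targets=[
    {"gripper": 255, "dp": [0.08, 0, 0], "turn": 0},
    {"gripper": 255, "dp": [0.06, 0, 0], "turn": 0},
    {"gripper": 255, "dp": [0.06, 0, 0], "turn": 0},
    {"gripper": 255, "dp": [0.06, 0, 0], "turn": 0},
    {"gripper": 255, "dp": [0.06, 0, 0], "turn": 0},
  ],
)

```text
time_s: 11.7
ee_pos: [0.5649, -0.0221, 0.1076]
ee_rot: [1.0, -0.021, -0.0, 0.0]
contact_force: [-0.4, -0.5, -0.2]
gripper_width: 0.0004
gripper_force: 0.4
```

servo_tool(
  targets=[
    {"gripper": 255, "dp": [0.05, 0, 0], "turn": 0},
    {"gripper": 255, "dp": [0.05, 0, 0], "turn": 0},
    {"gripper": 255, "dp": [0.05, 0, 0], "turn": 0},
  ],
)

```text
time_s: 11.95
ee_pos: [0.5668, -0.0222, 0.1075]
ee_rot: [1.0, -0.021, -0.002, 0.0]
contact_force: [-16.8, -0.2, 12.7]
gripper_width: 0.0005
gripper_force: 8.0
```

The door stopped at x = 0.567, as predicted. I'm backing away, lifting, and checking with both cameras.

servo_tool(
  targets=[
    {"gripper": 255, "dp": [-0.3, 0, 0], "turn": 0},
    {"gripper": 255, "dp": [-0.8, 0, 0], "turn": 0},
    {"gripper": 255, "dp": [-0.8, 0, -0.6], "turn": 0},
    {"gripper": 255, "dp": [-0.8, 0, -1], "turn": 0},
    {"gripper": 255, "dp": [-0.8, 0, -1], "turn": 0},
  ],
)

```text
time_s: 12.37
ee_pos: [0.4796, -0.0182, 0.1726]
ee_rot: [1.0, -0.02, -0.001, -0.0]
contact_force: [-0.2, -0.8, 1.1]
gripper_width: 0.0001
gripper_force: 0.0
```

servo_tool(
  targets=[
    {"gripper": 255, "dp": [-0.3, 0.8, -0.8], "turn": 0},
    {"gripper": 255, "dp": [0, 1, -0.3], "turn": 0},
    {"gripper": 255, "dp": [0, 1, 0], "turn": 0},
    {"gripper": 255, "dp": [0, 0.6, 0], "turn": 0},
    {"gripper": 255, "dp": [0, 0, 0], "turn": 0},
  ],
)

```text
time_s: 12.78
ee_pos: [0.4697, -0.1069, 0.2003]
ee_rot: [1.0, -0.023, 0.0, 0.001]
contact_force: [0.1, 0.6, -0.2]
gripper_width: 0.0004
gripper_force: 0.0
```

Run:
```python
from h import *
a=cv2.resize(r.snapshot("scene")[:,:,::-1][120:300,200:400],(440,396),interpolation=cv2.INTER_CUBIC)
b=cv2.resize(r.snapshot("top")[:,:,::-1][125:275,210:350],(360,396),interpolation=cv2.INTER_CUBIC)
cv2.imwrite("pics/fin.png",np.hstack([a,b])); s=r.read_state();print(s["ee_pos"],s["contact_force"],s["time_s"])
```

```text
[ 0.47010877 -0.10316901  0.20011814] [-0.01084545  0.54979403 -0.12903138] 12.8833
```

View pics/fin.png

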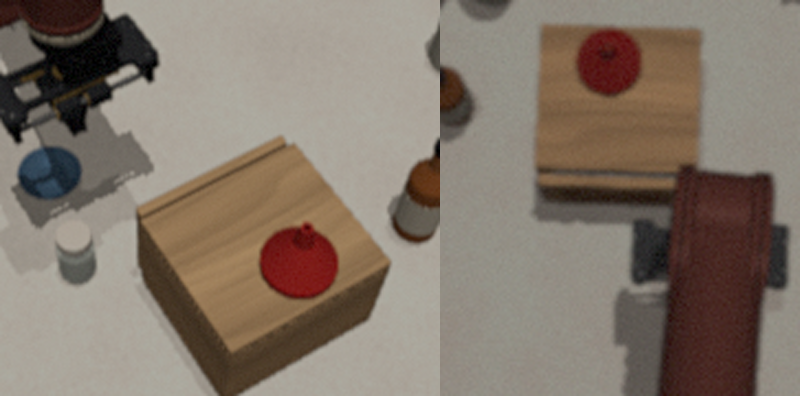

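The final picture shows the door flat and parallel across the front, from (140,213) to (285,140) in the scene half. The funnel, dish, salt jar and bottle are unmoved, and the robot is clear of everything.

```bash
python3 -c "
from rig import r
print(r.hand_in())"
```

```text
the job is handed in; nothing more can be done
None
```

The drawer was pushed home to its stop, then the door was pushed shut against its stop, and the job was handed in at about 13 s; the final picture of the box area shows the door flat across the front and nothing disturbed there.

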